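# Refit the hotplate's control knob and switch it off

### The job

The hotplate's control knob has come off and lies in the open brown box among other odds and ends: it is the larger of the two black knobs with a straight bar grip. Pick it out, push it fully home on the hotplate's square spindle, and only then use it to turn the spindle clockwise (seen from above) to its off stop, where the spindle's flats are square with the hotplate's edges; leave the knob there. Everything else that is in the box stays in the box.

Things in the scene. Friction and masses are not known exactly. Their poses are not given: they have to be found in the camera images.
- hotplate: white single hotplate, fixed, 270 (x) by 250 (y) mm, its top face 65 mm above the table; origin under its centre, z up, its front with the spindle is at -x. A round dark hob ring (82 mm radius, 11 mm high) is centred at x = +48 mm. It may be on the left or on the right
- spindle_seat (a point): foot of the upright brass square spindle, on its axis, at the top of the steel boss (34 mm across), 69 mm above the table, 85 mm in front (-x) of the hotplate's centre: the knob's underside rests here when fully home. The spindle is 14 mm square and stands 15 mm above this point, its top 4 mm tapered. x and y are normal to its flats and turn with it, z up
- spindle (a joint): angle of the spindle (rad), 0 = off, against its stop, flats parallel to the hotplate's edges; positive = turned counter-clockwise seen from above; it starts between 0.5 and 1.15. Light friction holds it where it is left
- knob: the hotplate's knob, black plastic, 60 g, upright: a square skirt 44 by 44 mm, 18 mm high, and on it a bar grip 44 mm long (along x), 14 mm wide (along y), 22 mm high: 40 mm in all. Origin at the centre of the underside, z up. A square bore 15.6 mm wide, 16 mm deep, opens in the underside, its sides parallel to the skirt's, so it fits the spindle in four ways (0.1 rad of play)
- crate: open brown box, fixed, outside 218 (x) by 298 (y) by 60 mm high, walls and floor 4 mm; origin under its centre, z up
- small_knob: not wanted: a smaller black bar knob, skirt 28 by 28 mm, 27 mm high in all, bar 9 mm wide; in the box, origin at the centre of its underside
- round_knob: not wanted: a round black knob, 48 mm across the foot, 30 mm high, no bar; in the box, origin at the centre of its underside
- stamp: not wanted: a small wooden soap stamp, 42 by 30 mm, 42 mm high, round grip; in the box, origin at the centre of its underside
- dropper: not wanted: a small amber bottle with a black cap, 30 mm across, 58 mm high, standing in the box, origin at the centre of its underside
- cutter: not wanted: a steel ring cutter, 52 mm across, 22 mm high; in the box, origin at the centre of its underside
There are look-alikes about, which are no part of the job. What is shaped like the stamp but yellow is not meant. What is shaped like the round_knob but red is not meant.

How it is judged:
On the way, in this order (a step that is already met when the one before it is completed fails the run):
1. the knob is lifted out of the box (height (world z) of knob above 0.07 m), for 0.1 s.
2. the knob is fully home on the spindle, before the spindle is turned to off (z of knob in the frame of spindle_seat between -0.003 and 0.003 m and horizontal distance between knob and spindle_seat below 0.004 m and angle between knob's own z axis and vertical below 0.12 rad), for 0.2 s.
3. the spindle is turned to its off stop with the knob on it (all of step 2 and value of joint spindle below 0.1 rad), for 0.2 s.
At the end, for the whole second after the job is handed in: The knob rests fully home and upright on the spindle (underside within 3 mm of its seat, centred within 4 mm, tilted less than 0.12 rad), at rest; the spindle is within 0.10 rad of its off stop; the other five things lie in the box (all of step 3 and linear speed of knob below 0.02 m/s and x of small_knob in the frame of crate between -0.107 and 0.107 m and y of small_knob in the frame of crate between -0.147 and 0.147 m and x of round_knob in the frame of crate between -0.107 and 0.107 m and y of round_knob in the frame of crate between -0.147 and 0.147 m and x of stamp in the frame of crate between -0.107 and 0.107 m and y of stamp in the frame of crate between -0.147 and 0.147 m and x of dropper in the frame of crate between -0.107 and 0.107 m and y of dropper in the frame of crate between -0.147 and 0.147 m and x of cutter in the frame of crate between -0.107 and 0.107 m and y of cutter in the frame of crate between -0.147 and 0.147 m); the robot touches nothing.
It fails at once if something other than the knob is lifted out of the box (its origin more than 80 mm above the table) (height (world z) of any of small_knob, round_knob, stamp, dropper, cutter above 0.08 m).
It also fails if it takes over 48 s, if anything falls off the work surface, if the arm or the gripper's body presses on something with over 40 N, if the wrist force passes 120 N, or if a joint passes its speed limit or range.

### The arm

A 6-joint arm with a two-finger parallel gripper is mounted at the origin on the work surface. World frame = base frame: x ahead of the robot, y to its left, z up, the work surface at z = 0. Lengths are in m, angles in rad, forces in N, time in s.
With the tool pointing down it reaches from about 0.275 to 0.825 m from the base axis. Payload 5.2 kg.
Tool frame: the origin (TCP) lies on the centre line of the jaws, within the pads' length; the fingertips stand 14 mm ahead of it and the grasp point (between the pads) lies 5 mm behind it; z points along the fingers, y is the line along which they close (so a half turn about z gives the same grasp; the last joint's range is limited). The gripper opens to 93 mm and grips with 3 to 60 N. Pads are 15 mm wide; open, the fingers measure 128 mm over their backs; the gripper's body (75 mm by 188 mm) begins 65 mm behind the grasp point.
Start: joints at [1.135, 0.259, 1.535, -0, 1.348, -0.203], TCP at [0.127, 0.535, 0.233] pointing down, gripper open.
Joint ranges: [-3.14, 3.14], [-0.91, 2.08], [0.19, 2.58], [-1.22, 4.36], [0.22, 2.71], [-3.12, 3.12]. Speed limits (rad/s): [2.57, 2.57, 3.14, 3.14, 3.14, 3.14].

### API

Orientations are given as a unit quaternion [x, y, z, w].
In Python, from rig import sensors, imaging, r gives the robot as it stands.
- The arm moves only by the shell command python3 -m crank 'ROWS'. ROWS is text: rows parted by semicolons, each of 5 numbers parted by spaces: the opening, from 0 (shut) to 1 (fully open), then the shift along the tool's x, y, z in cm, then the turn about the tool's z in rad. In form: claw tx ty tz yaw; .... A call has 1 to 12 rows; each row shifts and turns the commanded pose from where the row before left it, along the tool's axes as they then stand; what a row does not reach is not made up. A row lasts 1/8 s, in which the tool goes at most 62.5 mm and 10.7 degrees, less where a joint would pass 70% of its speed; a pose out of reach is approached as far as the arm can. A call with a gripper value outside its range is refused whole. The fingers move at their own pace and stop on an object; the grip force is fixed at half the most. Time passes only in rows, so rows that do not move let the fingers close. It gives the time, the measured TCP pose, the force, the opening and the grip force at its end, in the units of the state.
- sensors.get_obs(): the state, without advancing time (a new reading comes with each control period).
- imaging.capture(name): name is "scene" or "top" or "wrist"; returns a dict with "pixels" (420x560x3 uint8, red, green, blue), "fov_y" (degrees; the focal length in pixels is half the picture's height over the tangent of half this angle, whatever the lens; pixels are square), "cx", "cy" (the principal point, pixels), "extrinsics" (4x4, takes a point from camera to world coordinates). Camera axes: x right, y down, z forward; pixel columns grow to the right and rows downward; lengths in m; the calibration is good to about 2 mm. A picture is of the moment at which its call begins. There is no depth.
- r.hand_in(): hands the job in; it is judged then, once.
The state is a dict: "time": time; "joint_positions": joint angles; "qvel": joint speeds; "joint_efforts": joint torques, N m; "tcp_pos": TCP position; "tool_rot": TCP orientation; "contact_force": force on the tool from outside, world axes, zero at the start; "torque": the same for the moment, N m; "gripper_width": opening from 0.0 (shut) to 1.0 (fully open); "finger_force": force on a finger pad.
Only numpy, scipy, OpenCV 4.12 (cv2) and the standard library are available. Lean on these libraries where they do the work, as an engineer would, in place of code of your own. Each camera call takes 0.05 s, during which the arm holds its last target. There are 200 camera calls.

## Working session

There is one attempt and no reset: what is moved stays moved. The work goes in short steps, Python scripts to look and compute and a shell command to move; the robot and the scene stay as the last step left them, time stands still between calls to the robot, and variables do not carry over. Pictures are saved under pics/ and viewed, at most 10 in all, crops included, and the job is handed in when it is done.

```bash
mkdir -p pics; ls
cat > h.py <<'E'
import numpy as np,cv2
from rig import sensors,imaging,r
def cap(n,f):
    c=imaging.capture(n); cv2.imwrite('pics/'+f,c['pixels'][:,:,::-1].copy()); np.save('pics/'+f+'.npy',c,allow_pickle=True); return c
def load(f): return np.load('pics/'+f+'.npy',allow_pickle=True).item()
def ray(c,u,v):
    f=c['pixels'].shape[0]/2/np.tan(np.radians(c['fov_y'])/2); E=np.array(c['extrinsics'])
    d=E[:3,:3]@np.array([(u-c['cx'])/f,(v-c['cy'])/f,1]); return E[:3,3],d
def onz(c,u,v,z):
    o,d=ray(c,u,v); return o+d*(z-o[2])/d[2]
def proj(c,p):
    f=c['pixels'].shape[0]/2/np.tan(np.radians(c['fov_y'])/2); E=np.array(c['extrinsics'])
    q=E[:3,:3].T@(np.array(p)-E[:3,3]); return q[0]/q[2]*f+c['cx'],q[1]/q[2]*f+c['cy']
E
python3 - <<'E'
from h import *
for n in('top','scene'):
    c=cap(n,n+'0.png'); print(n,c['fov_y'],c['cx'],c['cy'],np.round(c['extrinsics'],3).tolist())
    print({k:np.shape(v) for k,v in c.items()})
print(sensors.get_obs())
E
```

```text
pics
top 49.48048453851912 270.793713255324 203.20953551489913 [[0.017, -0.989, 0.144, 0.369], [-1.0, -0.015, 0.015, -0.009], [-0.013, -0.144, -0.99, 1.021], [0.0, 0.0, 0.0, 1.0]]
{'pixels': (420, 560, 3), 'fov_y': (), 'cx': (), 'cy': (), 'extrinsics': (4, 4)}
scene 48.28228476342719 278.0120546793888 209.8706668496324 [[0.634, 0.583, -0.509, 1.021], [0.774, -0.487, 0.406, -0.38], [-0.011, -0.651, -0.759, 0.8], [0.0, 0.0, 0.0, 1.0]]
{'pixels': (420, 560, 3), 'fov_y': (), 'cx': (), 'cy': (), 'extrinsics': (4, 4)}
{'time': 0.1, 'joint_positions': array([ 1.13517380e+00,  2.59290018e-01,  1.53592661e+00, -4.30485981e-06,
        1.34800173e+00, -2.02805319e-01]), 'qvel': array([ 1.29071183e-03, -1.59080055e-03, -1.03803978e-03, -5.85743244e-04,
        1.34974667e-04, -9.57633939e-05]), 'joint_efforts': array([ 1.62189051e-03, -4.38213050e+01, -2.84641814e+01,  7.20645720e-02,
        3.63385258e-02, -6.41364363e-05]), 'tcp_pos': array([0.1266841 , 0.53475052, 0.23190899]), 'tool_rot': array([ 1.16145360e-01,  9.93231894e-01, -7.72446191e-04, -2.53096261e-04]), 'contact_force': array([ 0.56442331, -0.21314456, -0.11016368]), 'torque': array([ 0.01894749, -0.01442615,  0.00862219]), 'finger_force': 0.0, 'gripper_width': 0.999030589205157}
```

View pics/top0.png

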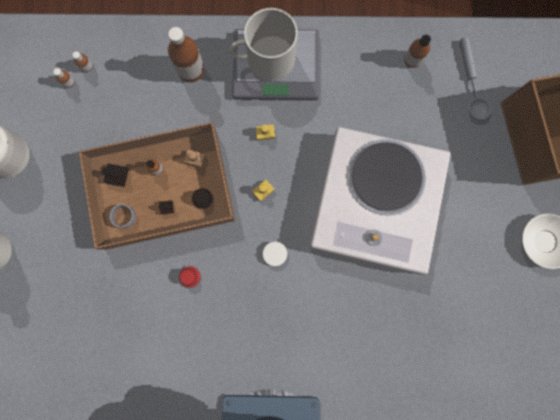

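View pics/scene0.png

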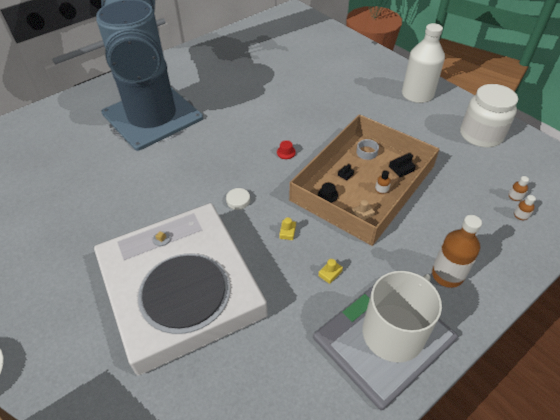

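The top view shows the crate at about (157,185), with the large knob at (116,175) and the small knob at (166,207). The hotplate is on the right, with its spindle at about (375,237). Next I'll look at enlargements of the knob and the spindle.

Run:
```python
from h import *
t=load('top0.png');s=load('scene0.png')
def crop(c,u,v,w=20,k=10):
    p=c['pixels'][v-w:v+w,u-w:u+w,::-1]; p=cv2.convertScaleAbs(p,alpha=1.8,beta=15); return cv2.resize(p,(400,300) if 0 else (300,300),interpolation=cv2.INTER_CUBIC)
cv2.imwrite('pics/z.png',np.vstack([np.hstack([crop(t,116,176),crop(t,375,238)]),np.hstack([crop(s,402,165),crop(s,162,238)])]))
for n,u,v,z in[('knob',116,175,.035),('spin',375,236,.084),('small',166,207,.025)]: print(n,onz(t,u,v,z))
for n,u,v,z in[('knob',402,162,.035),('spin',161,236,.084),('small',346,171,.025)]: print(n,onz(s,u,v,z))
```

```text
knob [0.57003158 0.35041645 0.035     ]
spin [ 0.44000187 -0.20935721  0.084     ]
small [0.50146779 0.2381704  0.025     ]
knob [0.57995599 0.34638667 0.035     ]
spin [ 0.44737969 -0.21244322  0.084     ]
small [0.51046248 0.23256176 0.025     ]
```

View pics/z.png

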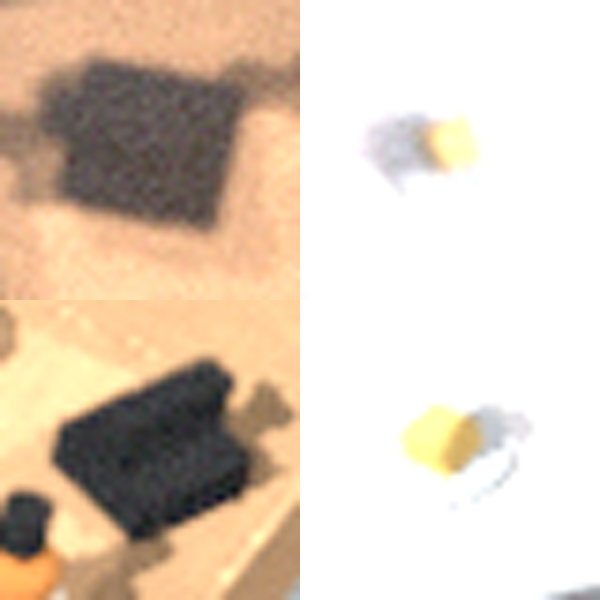

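The top-left crop shows the knob with its long edges running about 13° down to the right. In the lower-left scene crop the bar runs along that same direction. The spindle's brass top is at about (376,237) in the top view. I'll move above the knob and use the wrist camera.

```bash
cat >> h.py <<'E'
from scipy.spatial.transform import Rotation as Ro
def delta(p,yang=None):
    o=sensors.get_obs(); R=Ro.from_quat(o['tool_rot']).as_matrix()
    d=R.T@(np.array(p)-o['tcp_pos']); a=np.degrees(np.arctan2(R[1,1],R[0,1]))
    print('t',o['time'],'tcp',o['tcp_pos'].round(4),'cm',(100*d).round(2),'yang',a.round(2),'j',o['joint_positions'].round(2))
    if yang is not None: print('yaw', np.radians((a-yang+90)%180-90))
E
python3 - <<'E'
from h import *
delta([.575,.348,.2],-13)
t=load('top0.png')
for u,v in[(80,152),(213,127),(232,212),(100,245)]: print(onz(t,u,v,.06).round(3))
E
```

```text
t 0.1 tcp [0.1267 0.5348 0.2319] cm [-47.93  -7.82   3.19] yang 76.66 j [ 1.14  0.26  1.54 -0.    1.35 -0.2 ]
yaw 1.5648731367316473
[0.615 0.423 0.06 ]
[0.675 0.135 0.06 ]
[0.488 0.088 0.06 ]
[0.414 0.365 0.06 ]
```

```bash
python3 -m crank '1 -5 -0.8 0.3 0;1 -5 -0.8 0.3 0;1 -5 -0.8 0.3 0;1 -5 -0.8 0.3 0;1 -5 -0.8 0.3 0;1 -5 -0.8 0.3 0;1 -5 -0.8 0.3 0;1 -5 -0.8 0.3 0;1 -5 -0.8 0.3 0;1 -3 -0.6 0.5 0' && python3 -m crank '0.5 0 0 0 0.18;0.5 0 0 0 0.18;0.5 0 0 0 0.18;0.5 0 0 0 0.18;0.5 0 0 0 0.18;0.5 0 0 0 0.18;0.5 0 0 0 0.18;0.5 0 0 0 0.18;0.5 0 0 0 0.125;0.5 0 0 0 0;0.5 0 0 0 0'
python3 - <<'E'
from h import *
delta([.575,.348,.2],-13)
c=cap('wrist','w0.png'); print(proj(c,[.575,.348,.035]),np.round(c['extrinsics'],3).tolist())
E
```

```text
time: 1.35
tcp_pos: [0.578, 0.347, 0.1997]
tool_rot: [0.117, 0.993, -0.0, -0.0]
contact_force: [-0.2, 0.6, -0.4]
gripper_width: 1.0
finger_force: 0.0
time: 2.72
tcp_pos: [0.5758, 0.3485, 0.2003]
tool_rot: [0.782, 0.623, -0.0, -0.0]
contact_force: [-0.6, -0.4, 0.8]
gripper_width: 0.501
finger_force: 0.0
t 2.725 tcp [0.5758 0.3485 0.2003] cm [-0.06 -0.07  0.03] yang -12.87 j [ 0.38  0.5   1.25 -0.    1.39  0.6 ]
yaw 0.002299752789514039
(np.float64(277.3130289126675), np.float64(192.1146654919318)) [[0.975, -0.213, -0.062, 0.593], [-0.222, -0.937, -0.268, 0.422], [-0.001, 0.275, -0.961, 0.351], [0.0, 0.0, 0.0, 1.0]]
```

View pics/w0.png

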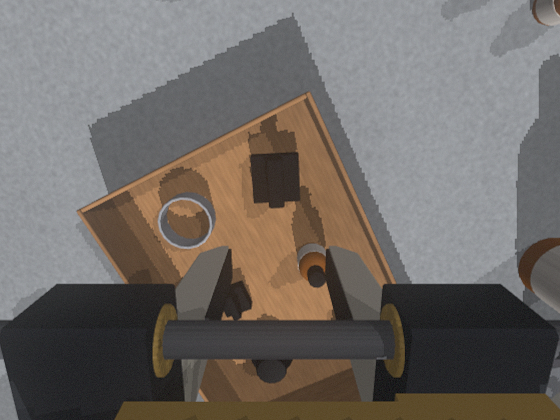

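The wrist view shows the knob at (275,180) with its bar vertical in the picture. The dropper is at (313,265) and the cutter at (186,222). I'll enlarge the knob with contrast to measure it.

Run:
```python
from h import *
c=load('w0.png'); p=c['pixels'][140:220,235:315,::-1]
cv2.imwrite('pics/z2.png',cv2.resize(cv2.convertScaleAbs(p,alpha=3,beta=0),(560,560),interpolation=cv2.INTER_CUBIC))
g=c['pixels'].max(2); m=(g<45).astype(np.uint8); m[:, :235]=0; m[:,315:]=0; m[:140]=0; m[220:]=0
n,l,st,ce=cv2.connectedComponentsWithStats(m); i=1+st[1:,4].argmax(); ct=cv2.findContours((l==i).astype(np.uint8),0,2)[0][0]
print(st[i],ce[i],cv2.approxPolyDP(ct,2.5,True)[:,0].tolist())
for u,v,z in[(313,280,.004),(316,275,.062)]: print('dropper',onz(c,u,v,z))
```

```text
[283 153   4   1   4] [284.5 153. ] [[283, 153], [286, 153]]
dropper [0.58868414 0.23927599 0.004     ]
dropper [0.59295833 0.27400462 0.062     ]
```

View pics/z2.png

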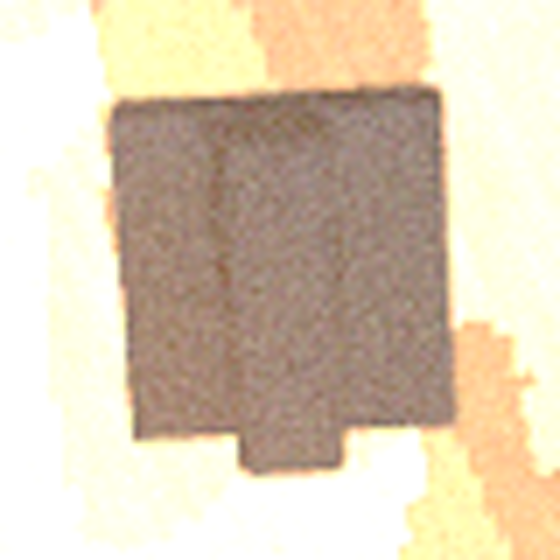

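The knob crop (7×, origin at 235,140) shows the skirt corners at (115,102), (438,90), (455,422) and (135,438). The bar's near end is at (245,472) to (340,467).

Run:
```python
from h import *
c=load('w0.png')
P=lambda a,z: onz(c,235+a[0]/7-.4,140+a[1]/7-.4,z)
BL,BR=P((135,438),.022),P((455,422),.022); TL,TR=P((115,102),.004),P((438,90),.004); e1,e2=P((245,472),.044),P((340,467),.044)
L=lambda a,b:np.linalg.norm((a-b)[:2])
print(L(BL,BR),L(TL,TR),L(TL,BL),L(e1,e2))
ang=lambda a,b:np.degrees(np.arctan2((b-a)[1],(b-a)[0]))
print(ang(BL,BR),ang(TL,TR),ang(BL,TL),ang(e1,e2)); print((BL+BR+TL+TR)/4)
d=(TL-BL+TR-BR)[:2]; d/=np.linalg.norm(d); print('from bar end',((e1+e2)/2)[:2]+d*.022)
q=np.array([d[1],-d[0]]); print(d,(BL+BR)[:2]/2+d*.022)
m=((BL+BR+TL+TR)/4)[:2]; delta([*m,.06],np.degrees(np.arctan2(-d[0],d[1])))
```

```text
0.04303349269566913 0.044131489257519856 0.04278817409869742 0.011977135319182135
-9.868826615437378 -10.719377317034306 81.34409139526541 -9.698116698453155
[0.57524651 0.35761487 0.013     ]
from bar end [0.57536572 0.35914918]
[0.16305175 0.98661752] [0.57537266 0.35837824]
t 2.775 tcp [0.5758 0.3485 0.2004] cm [ 0.88 -0.25 14.04] yang -12.89 j [0.38 0.5  1.25 0.   1.39 0.6 ]
yaw -0.061248237500498556
```

```bash
python3 -m crank '0.35 0.9 -0.25 0 -0.055;0.35 0 0 3 0;0.35 0 0 3 0;0.35 0 0 3 0;0.35 0 0 3 0;0.35 0 0 1.5 0;0.35 0 0 1.5 0;0.35 0 0 0.5 0;0.35 0 0 0.3 0;0.35 0 0 0 0;0.35 0 0 0 0'
python3 - <<'E'
from h import *
delta([.5753,.358,.039],-9.8)
E
```

```text
time: 4.15
tcp_pos: [0.5759, 0.3581, 0.0434]
tool_rot: [0.765, 0.644, 0.001, 0.0]
contact_force: [-0.1, -0.1, 0.9]
gripper_width: 0.349
finger_force: 0.0
t 4.15 tcp [0.5759 0.3581 0.0434] cm [-0.02 -0.06  0.44] yang -9.85 j [0.39 0.64 1.42 0.   1.08 0.56]
yaw -0.0008937478664990554
```

```bash
python3 -m crank '0.35 0 0 0.4 0;0.35 0 0 0 0;0 0 0 0 0;0 0 0 0 0;0 0 0 0 0;0 0 0 0 0;0 0 0 0 0;0 0 0 0 0' && python3 -m crank '0 0 0 -2 0;0 0 0 -3 0;0 0 0 -3 0;0 0 0 -3 0;0 0 0 -3 0;0 0 0 -2 0;0 0 0 0 0;0 0 0 0 0'
python3 - <<'E'
from h import *
t=load('top0.png');s=load('scene0.png')
# spindle: brass masks
for c,(u,v) in((t,(375,237)),(s,(162,236))):
    hsv=cv2.cvtColor(c['pixels'],cv2.COLOR_RGB2HSV); m=(hsv[...,1]>80).astype(np.uint8)
    w=np.zeros_like(m); w[v-9:v+10,u-9:u+10]=1; m*=w
    ys,xs=np.nonzero(m); print(len(xs),xs.min(),xs.max(),ys.min(),ys.max(),xs.mean(),ys.mean())
delta([.44,-.21,.2])
E
```

```text
time: 5.15
tcp_pos: [0.5755, 0.3579, 0.0387]
tool_rot: [0.765, 0.644, 0.0, 0.0]
contact_force: [0.4, -0.4, 0.2]
gripper_width: 0.148
finger_force: 30.0
time: 6.15
tcp_pos: [0.5751, 0.3577, 0.1983]
tool_rot: [0.765, 0.644, -0.0, -0.0]
contact_force: [-0.2, -0.3, -0.8]
gripper_width: 0.152
finger_force: 30.0
29 372 377 234 239 374.6551724137931 236.6206896551724
68 156 165 232 241 160.36764705882354 236.2058823529412
t 6.15 tcp [0.5751 0.3577 0.1983] cm [-58.24  -3.6   -0.14] yang -9.85 j [ 0.39  0.51  1.25 -0.    1.39  0.56]
```

```bash
python3 -m crank '0 -4 -0.2 0 0;0 -5.8 -0.2 0 0;0 -5.8 -0.2 0 0;0 -5.8 -0.2 0 0;0 -5.8 -0.2 0 0;0 -5.8 -0.2 0 0;0 -5.8 -0.2 0 0;0 -5.8 -0.2 0 0;0 -5.8 -0.2 0 0;0 -5.8 -0.2 0 0;0 -5.8 0 0 0;0 -5 0 0 0' && python3 -m crank '0 0 0 0 0;0 0 0 0 0'
python3 - <<'E'
from h import *
c=cap('wrist','w1.png')
delta([.44,-.21,.2])
u,v=map(int,proj(c,[.443,-.21,.084])); print(u,v)
a=c['pixels'][:,:,::-1]
z=a[max(v-40,0):v+40,max(u-40,0):u+40]
z=cv2.resize(z,(420,420),interpolation=cv2.INTER_CUBIC)
cv2.imwrite('pics/z3.png',np.hstack([cv2.resize(a,(380,420)) if 0 else cv2.resize(a,(380,285)).copy() if 0 else np.vstack([cv2.resize(a,(380,285)),np.zeros((135,380,3),np.uint8)]),z]))
E
```

```text
time: 7.65
tcp_pos: [0.4399, -0.3005, 0.1975]
tool_rot: [0.766, 0.643, -0.0, -0.001]
contact_force: [0.6, -0.2, 0.4]
gripper_width: 0.15
finger_force: 30.0
time: 7.9
tcp_pos: [0.4405, -0.298, 0.1975]
tool_rot: [0.765, 0.643, 0.0, -0.001]
contact_force: [-0.6, -0.7, 0.1]
gripper_width: 0.149
finger_force: 30.0
t 7.95 tcp [ 0.4408 -0.2975  0.1978] cm [ 8.61 -1.58 -0.2 ] yang -9.83 j [-0.8   0.25  1.63  0.    1.26 -0.63]
259 86
```

View pics/z3.png

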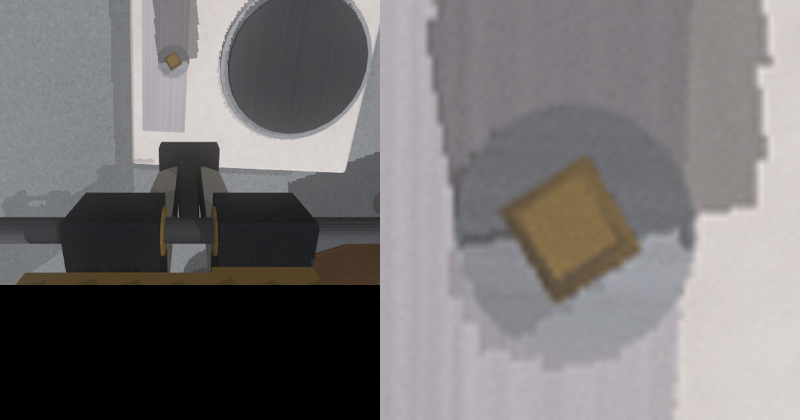

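The wrist view shows the spindle at about (257,89), rotated, with its boss clearly visible. The knob in the grip has its skirt edge near (236..322, 210). I'll measure the spindle pose and angle, the hotplate angle, and the knob's offset in the grip.

```bash
cat > m.py <<'E'
from h import *
def run(f,o=None):
    c=load(f); o=o or sensors.get_obs(); px=c['pixels']; hsv=cv2.cvtColor(px,cv2.COLOR_RGB2HSV)
    u0,v0=map(int,proj(c,[.443,-.21,.084]))
    w=np.zeros(px.shape[:2],np.uint8); cv2.circle(w,(u0,v0),20,1,-1)
    m=((hsv[...,1]>70)&(w>0)).astype(np.uint8); m=cv2.morphologyEx(m,cv2.MORPH_OPEN,np.ones((2,2)))
    ct=max(cv2.findContours(m,0,1)[0],key=cv2.contourArea); rc=cv2.minAreaRect(ct); print('rect',rc)
    B=[onz(c,*p,.080) for p in cv2.boxPoints(rc)]
    print('sides',[round(np.linalg.norm((B[i]-B[i-1])[:2])*1000,1) for i in range(4)],'ang',[round(np.degrees(np.arctan2(*(B[i]-B[i-1])[1::-1]))%90,1) for i in range(4)],'ctr z.080',np.mean(B,0).round(4))
    return c,o
if __name__=='__main__':
    c,o=run('w1.png'); px=c['pixels']; hsv=cv2.cvtColor(px,cv2.COLOR_RGB2HSV)
    # top faces of square: brighter brass
    w=np.zeros(px.shape[:2],np.uint8); cv2.circle(w,(258,90),20,1,-1)
    V=hsv[...,2]; br=(hsv[...,1]>70)&(w>0); print('V pct',np.percentile(V[br],[5,20,35,50,80]))
    t=br&(V>.85*np.percentile(V[br],80)); ys,xs=np.nonzero(t); print('top',len(xs),onz(c,xs.mean(),ys.mean(),.084).round(4))
    # boss by crop circle
    print('boss',onz(c,219+195/5.25-.4,46+233/5.25-.4,.069).round(4),'r',np.linalg.norm(onz(c,219+78/5.25,90,.069)-onz(c,219+313/5.25,90,.069))/2)
    # hotplate left edge, white top
    pts=[];gray=px.min(2).astype(int)
    for v in range(5,230,5):
        g=np.diff(gray[v,170:215]); i=g.argmax(); pts.append([170+i+.5,v]) if g[i]>35 else 0
    pts=np.array(pts); P=np.array([onz(c,*p,.065)[:2] for p in pts]); vx=cv2.fitLine(P.astype(np.float32),cv2.DIST_HUBER,0,1e-4,1e-4).ravel(); print('edge',len(pts),np.degrees(np.arctan2(vx[1],vx[0]))%90,vx[2:])
    R=Ro.from_quat(o['tool_rot']).as_matrix()
    dark=(px.max(2)<60)
    for u in(245,260,280,300,315):
        v=190+np.nonzero(dark[190:240,u])[0][0]; p=onz(c,u,v,o['tcp_pos'][2]-.0347); print('knob edge',u,v,(1000*R.T@(p-o['tcp_pos'])).round(1))
    for v in(214,220,226):
        z=np.nonzero(dark[v,225:335])[0]; print('sides',v,[ (1000*R.T@(onz(c,225+q,v,o['tcp_pos'][2]-.0167)-o['tcp_pos'])).round(1)[1] for q in(z[0],z[-1]+1)])
E
python3 m.py
```

```text
rect ((256.0768737792969, 90.1153793334961), (20.246559143066406, 19.414506912231445), 56.3099365234375)
sides [np.float64(13.8), np.float64(13.5), np.float64(13.7), np.float64(13.7)] ang [np.float64(24.1), np.float64(22.0), np.float64(24.8), np.float64(22.5)] ctr z.080 [ 0.4398 -0.2116  0.08  ]
V pct [ 95.2 105.8 115.  124.  131. ]
top 269 [ 0.4399 -0.2101  0.084 ]
boss [ 0.439  -0.2109  0.069 ] r 0.016444903620637934
edge 17 77.49331 [ 0.3831897  -0.24208026]
knob edge 245 210 [ 20.7 -17.6  34.8]
knob edge 260 210 [20.7 -9.6 34.7]
knob edge 280 219 [15.6  1.1 34.7]
knob edge 300 219 [15.6 11.8 34.7]
knob edge 315 226 [11.7 20.  34.7]
sides 214 [np.float64(-20.2), np.float64(20.8)]
sides 220 [np.float64(-21.3), np.float64(11.7)]
sides 226 [np.float64(-20.9), np.float64(18.6)]
```

Run:
```python
from h import *
c=load('w1.png'); o=sensors.get_obs(); R=Ro.from_quat(o['tool_rot']).as_matrix()
g=cv2.GaussianBlur(c['pixels'].max(2),(3,3),0).astype(int); z=o['tcp_pos'][2]-.0347
P=[]
for u in range(240,319,6):
    d=np.diff(g[198:222,u]); i=d.argmin(); P.append([u,198+i+1,*(1000*R.T@(onz(c,u,198+i+1,z)-o['tcp_pos'])).round(1)[:2]])
print(P)
for v in range(208,238,4):
    d=np.diff(g[v,225:335]); a,b=d[:30].argmin()+226,d[75:].argmax()+301; print(v,a,b,[(1000*R.T@(onz(c,q,v,z+h)-o['tcp_pos'])).round(1)[:2].tolist() for q in(a,b) for h in(0,.018)])
k=c['pixels'][195:275,225:335,::-1]; cv2.imwrite('pics/z4.png',cv2.resize(cv2.convertScaleAbs(k,alpha=3),(770,560),interpolation=cv2.INTER_CUBIC))
```

```text
[[240, np.int64(209), np.float64(21.2), np.float64(-20.2)], [246, np.int64(209), np.float64(21.2), np.float64(-17.0)], [252, np.int64(209), np.float64(21.2), np.float64(-13.8)], [258, np.int64(209), np.float64(21.2), np.float64(-10.6)], [264, np.int64(209), np.float64(21.2), np.float64(-7.4)], [270, np.int64(209), np.float64(21.2), np.float64(-4.2)], [276, np.int64(209), np.float64(21.2), np.float64(-1.0)], [282, np.int64(209), np.float64(21.2), np.float64(2.2)], [288, np.int64(209), np.float64(21.2), np.float64(5.4)], [294, np.int64(209), np.float64(21.2), np.float64(8.5)], [300, np.int64(209), np.float64(21.2), np.float64(11.7)], [306, np.int64(209), np.float64(21.2), np.float64(14.9)], [312, np.int64(209), np.float64(21.2), np.float64(18.1)], [318, np.int64(209), np.float64(21.2), np.float64(21.3)]]
208 238 320 [[21.8, -21.3], [27.0, -19.2], [21.8, 22.4], [26.9, 20.2]]
212 236 321 [[19.6, -22.4], [24.9, -20.2], [19.5, 23.0], [24.9, 20.8]]
216 235 322 [[17.3, -23.0], [22.9, -20.7], [17.3, 23.6], [22.9, 21.3]]
220 234 324 [[15.1, -23.6], [20.9, -21.3], [15.1, 24.7], [20.9, 22.4]]
224 234 323 [[12.8, -23.7], [18.8, -21.4], [12.8, 24.3], [18.8, 22.0]]
228 234 323 [[10.5, -23.8], [16.8, -21.4], [10.5, 24.3], [16.8, 22.0]]
232 234 323 [[8.2, -23.9], [14.7, -21.5], [8.2, 24.4], [14.7, 22.1]]
236 234 323 [[5.9, -23.9], [12.6, -21.6], [5.9, 24.5], [12.6, 22.2]]
```

View pics/z4.png

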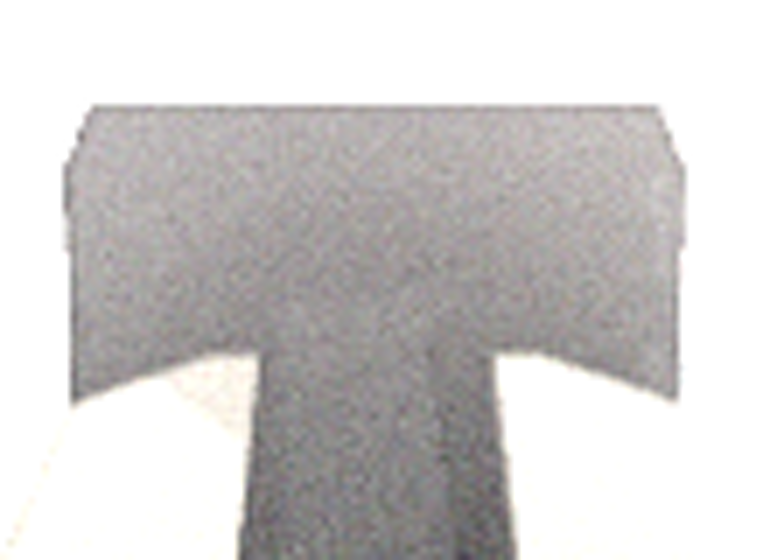

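The grip looks good: the knob's foot edge is at crop row 105 (about row 209.5) and it is level. The knob offset is about (−0.9, +0.3) mm in the tool frame. Next I rotate to the spindle's angle and move over it.

```bash
python3 -m crank '0 0 0 0 -0.15;0 0 0 0 -0.15;0 0 0 0 -0.15;0 0 0 0 -0.128;0 0 0 0 0;0 0 0 0 0'
python3 - <<'E'
from h import *
delta([.439,-.2103,.127],23.3)
E
```

```text
time: 8.7
tcp_pos: [0.4414, -0.2978, 0.1986]
tool_rot: [0.55, 0.835, 0.0, -0.0]
contact_force: [-0.7, -1.0, 0.6]
gripper_width: 0.15
finger_force: 30.0
t 8.7 tcp [ 0.4414 -0.2978  0.1986] cm [8.14 3.23 7.17] yang 23.2 j [-0.8   0.25  1.63  0.    1.26 -1.21]
yaw -0.0017571710455853025
```

```bash
python3 -m crank '0 4.1 1.6 0 0;0 4.05 1.65 0 0;0 0 0 3 0;0 0 0 3 0;0 0 0 1 0;0 0 0 0 0;0 0 0 0 0;0 0 0 0 0'
python3 - <<'E'
from h import *
delta([.439,-.2103,.127],23.3)
s=cap('scene','s1.png'); t=cap('top','t1.png')
a=s['pixels'][200:270,110:215,::-1]; b=t['pixels'][200:270,325:430,::-1]
cv2.imwrite('pics/z5.png',np.hstack([cv2.resize(a,(400,267),interpolation=2),cv2.resize(b,(400,267),interpolation=2)]))
E
```

```text
time: 9.7
tcp_pos: [0.4394, -0.2117, 0.1296]
tool_rot: [0.55, 0.835, -0.0, 0.001]
contact_force: [0.6, -0.0, -0.2]
gripper_width: 0.15
finger_force: 30.0
t 9.7 tcp [ 0.4394 -0.2117  0.1296] cm [0.14 0.02 0.26] yang 23.24 j [-0.68  0.25  1.83  0.    1.07 -1.08]
yaw -0.001073435829863365
```

View pics/z5.png

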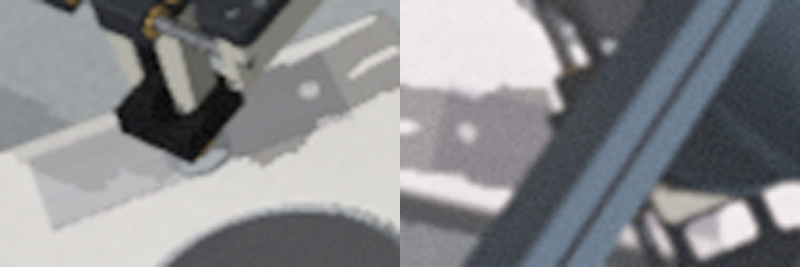

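The scene crop shows the knob directly above the brass spindle and boss, with nothing touching. I'll make a small correction and lower it gently.

```bash
python3 -m crank '0 0.12 0.02 0 0;0 0 0 0.6 0;0 0 0 0 0;0 0 0 0 0'; python3 -m crank '0 0 0 0.3 0;0 0 0 0.2 0;0 0 0 0 0'; python3 -m crank '0 0 0 0.2 0;0 0 0 0 0'
python3 - <<'E'
from h import *
delta([.439,-.2103,.104],23.3); print(sensors.get_obs()['torque'],sensors.get_obs()['contact_force'])
E
```

```text
time: 10.3
tcp_pos: [0.4384, -0.2099, 0.1225]
tool_rot: [0.55, 0.835, -0.0, -0.0]
contact_force: [-0.0, 0.6, -0.8]
gripper_width: 0.147
finger_force: 30.0
time: 10.68
tcp_pos: [0.4384, -0.2098, 0.1174]
tool_rot: [0.55, 0.835, 0.0, -0.0]
contact_force: [-0.3, -0.0, -0.1]
gripper_width: 0.149
finger_force: 30.0
time: 10.92
tcp_pos: [0.4384, -0.2099, 0.1155]
tool_rot: [0.55, 0.835, -0.0, -0.0]
contact_force: [-1.1, 0.1, -0.0]
gripper_width: 0.15
finger_force: 30.0
t 10.925 tcp [ 0.4384 -0.2099  0.1155] cm [-0.06  0.04  1.15] yang 23.26 j [-0.68  0.26  1.85 -0.    1.03 -1.08]
yaw -0.0006525166108280943
[0.00059585 0.05284794 0.00285344] [-1.07198557  0.07036571 -0.04838201]
```

```bash
python3 -m crank '0 0 0 0.2 0;0 0 0 0 0';python3 -m crank '0 0 0 0.2 0;0 0 0 0 0';python3 -m crank '0 0 0 0.2 0;0 0 0 0 0'
python3 - <<'E'
from h import *
delta([.439,-.2103,.104],23.3); print(sensors.get_obs()['torque'],sensors.get_obs()['contact_force'])
E
```

```text
time: 11.18
tcp_pos: [0.4384, -0.2099, 0.1135]
tool_rot: [0.55, 0.835, -0.0, -0.0]
contact_force: [0.0, -0.3, -1.2]
gripper_width: 0.154
finger_force: 30.0
time: 11.42
tcp_pos: [0.4384, -0.2099, 0.1115]
tool_rot: [0.55, 0.835, 0.0, -0.0]
contact_force: [0.6, 0.3, -0.5]
gripper_width: 0.15
finger_force: 30.0
time: 11.68
tcp_pos: [0.4384, -0.2099, 0.1095]
tool_rot: [0.55, 0.835, 0.0, -0.0]
contact_force: [-0.7, 0.1, -0.0]
gripper_width: 0.151
finger_force: 30.0
t 11.675 tcp [ 0.4384 -0.2099  0.1095] cm [-0.07  0.04  0.55] yang 23.26 j [-0.68  0.27  1.85 -0.    1.02 -1.08]
yaw -0.0006743650482050439
[-0.01279306  0.02484158 -0.00817393] [-0.71740647  0.1085817  -0.02808778]
```

```bash
python3 -m crank '0 0 0 0.3 0;0 0 0 0 0';python3 -m crank '0 0 0 0.2 0;0 0 0 0 0';python3 -m crank '0 0 0 0.1 0;0 0 0 0 0';python3 -m crank '0 0 0 0.1 0;0 0 0 0 0;0 0 0 0 0'
```

```text
time: 11.92
tcp_pos: [0.4384, -0.2098, 0.1064]
tool_rot: [0.55, 0.835, 0.0, -0.0]
contact_force: [-0.7, 0.4, -0.2]
gripper_width: 0.148
finger_force: 30.0
time: 12.18
tcp_pos: [0.4384, -0.2099, 0.1045]
tool_rot: [0.55, 0.835, 0.0, -0.0]
contact_force: [0.3, 0.5, -0.2]
gripper_width: 0.149
finger_force: 30.0
time: 12.42
tcp_pos: [0.4385, -0.2099, 0.1037]
tool_rot: [0.55, 0.835, -0.0, 0.0]
contact_force: [-0.6, 0.1, -0.0]
gripper_width: 0.149
finger_force: 30.0
time: 12.8
tcp_pos: [0.4386, -0.21, 0.1036]
tool_rot: [0.55, 0.835, -0.0, 0.0]
contact_force: [-2.1, 1.4, 8.4]
gripper_width: 0.148
finger_force: 30.0
```

```bash
python3 -m crank '0 0 0 0.03 0;0 0 0 0 0;0 0 0 0 0;0 0 0 0 0.1;0 0 0 0 0.1;0 0 0 0 0.1;0 0 0 0 0.1;0 0 0 0 0.1;0 0 0 0 0.1;0 0 0 0 0;0 0 0 0 0'
python3 - <<'E'
from h import *
delta([.439,-.2103,.104],-12.5); print(sensors.get_obs()['torque'])
E
python3 -m crank '0 0 0 0 0.03;0 0 0 0 0;0 0 0 0 0'; python3 -c "
from h import *
print(sensors.get_obs()['torque'])"
```

```text
time: 14.18
tcp_pos: [0.4388, -0.2103, 0.1036]
tool_rot: [0.772, 0.635, 0.0, 0.001]
contact_force: [-2.7, 1.1, 8.9]
gripper_width: 0.148
finger_force: 30.0
t 14.175 tcp [ 0.4388 -0.2103  0.1036] cm [ 0.    0.02 -0.04] yang -11.11 j [-0.68  0.28  1.86 -0.    1.   -0.48]
yaw 0.024225360270577413
[ 0.10042089  0.60949863 -0.08761746]
time: 14.55
tcp_pos: [0.4388, -0.2103, 0.1036]
tool_rot: [0.782, 0.624, -0.0, 0.001]
contact_force: [-2.3, 1.9, 9.6]
gripper_width: 0.147
finger_force: 30.0
[0.13336291 0.64565136 0.04727097]
```

```bash
T='python3 -c "from h import *;delta([.439,-.2103,.104],-12.5);print(sensors.get_obs()[\"torque\"])"'
python3 -m crank '0 0 0 0 0.03;0 0 0 0 0;0 0 0 0 0' | tail -0; eval $T
python3 -m crank '0 0 0 0 0.03;0 0 0 0 0;0 0 0 0 0'| tail -0; eval $T
python3 -m crank '0 0 0 0 0.02;0 0 0 0 0;0 0 0 0 0'; eval $T
```

```text
t 14.925 tcp [ 0.4388 -0.2103  0.1036] cm [ 0.    0.02 -0.04] yang -14.53 j [-0.68  0.28  1.86 -0.    1.   -0.42]
yaw -0.03549670123416767
[0.12813387 0.65170179 0.03954721]
t 15.3 tcp [ 0.4387 -0.2103  0.1036] cm [ 0.    0.03 -0.04] yang -16.25 j [-0.68  0.28  1.86 -0.    1.   -0.39]
yaw -0.065478171560694
[0.15694328 0.63785855 0.06451806]
time: 15.68
tcp_pos: [0.4388, -0.2103, 0.1036]
tool_rot: [0.806, 0.592, 0.0, 0.001]
contact_force: [-2.8, 1.2, 10.1]
gripper_width: 0.153
finger_force: 30.0
t 15.675 tcp [ 0.4388 -0.2103  0.1036] cm [ 0.    0.02 -0.04] yang -17.4 j [-0.68  0.28  1.86 -0.    1.   -0.37]
yaw -0.08544168262950712
[0.14140945 0.59428021 0.09455671]Exception ignored on flushing sys.stdout:
BrokenPipeError: [Errno 32] Broken pipe
Exception ignored on flushing sys.stdout:
BrokenPipeError: [Errno 32] Broken pipe
```

```bash
T='python3 -c "from h import *;delta([.439,-.2103,.104],-12.5);print(sensors.get_obs()[\"torque\"])"'
python3 -m crank '0 0 0 0 0.03;0 0 0 0 0;0 0 0 0 0'>/dev/null; eval $T
python3 -m crank '0 0 0 0 0.03;0 0 0 0 0;0 0 0 0 0'>/dev/null; eval $T
python3 -m crank '0 0 0 0 0.02;0 0 0 0 0;0 0 0 0 0'; eval $T
```

```text
t 16.05 tcp [ 0.4387 -0.2103  0.1036] cm [ 0.    0.03 -0.04] yang -19.12 j [-0.68  0.28  1.86 -0.    1.   -0.34]
yaw -0.11548802238680082
[0.14685809 0.65530971 0.09432607]
t 16.425 tcp [ 0.4387 -0.2103  0.1036] cm [ 0.01  0.03 -0.04] yang -20.84 j [-0.68  0.28  1.86 -0.    1.   -0.31]
yaw -0.1455826757597497
[ 0.2030821   0.64843854 -0.0051823 ]
time: 16.8
tcp_pos: [0.4387, -0.2102, 0.1036]
tool_rot: [0.829, 0.559, 0.0, 0.001]
contact_force: [-1.9, 1.4, 10.4]
gripper_width: 0.149
finger_force: 30.0
t 16.8 tcp [ 0.4387 -0.2102  0.1036] cm [ 0.    0.03 -0.04] yang -21.97 j [-0.68  0.28  1.86 -0.    1.   -0.29]
yaw -0.1652815194396332
[0.21454566 0.65029565 0.11700512]
```

Run:
```python
from h import *
s=cap('scene','s2.png'); w=cap('wrist','w2.png')
a=s['pixels'][200:270,110:215,::-1]; b=w['pixels'][:,:,::-1]
cv2.imwrite('pics/z6.png',np.hstack([cv2.resize(a,(400,300),interpolation=2),cv2.resize(b,(400,300),interpolation=2)]))
```

```text
(no output)
```

View pics/z6.png

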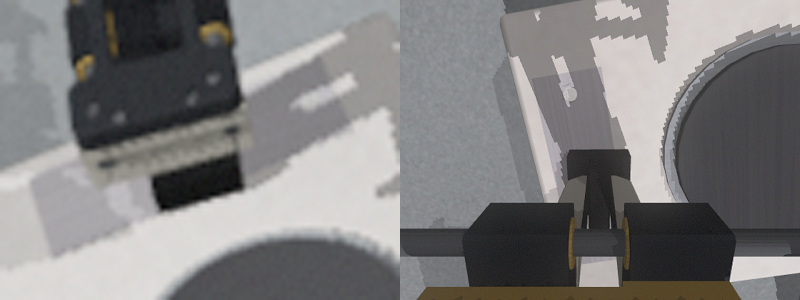

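The wrist view shows the knob square with the tool, but the hotplate's left edge and panel lean about 16° relative to it. I'll measure both angles in world coordinates.

Run:
```python
from h import *
A=lambda a,b:round(float(np.degrees(np.arctan2((b-a)[1],(b-a)[0]))%90),1)
t=load('top0.png'); P=[onz(t,*q,.065) for q in[(338,130),(448,152),(430,270),(313,250)]]
print('top',[A(P[i-1],P[i]) for i in range(4)],[round(np.linalg.norm(P[i-1]-P[i]),3) for i in range(4)])
w=load('w2.png'); px=w['pixels']; o=sensors.get_obs()
lsd=cv2.createLineSegmentDetector(); L=lsd.detect(px.min(2))[0][:,0]
for l in L:
    n=np.hypot(l[2]-l[0],l[3]-l[1])
    if n>40 and max(l[1],l[3])<300: print(l.round(1),round(n),'z.065',A(onz(w,l[0],l[1],.065),onz(w,l[2],l[3],.065)),onz(w,l[0],l[1],.065)[:2].round(3))
print('knob near edge', [l.round(1).tolist()+[A(onz(w,l[0],l[1],.069),onz(w,l[2],l[3],.069))] for l in L if 195<l[1]<225 and 195<l[3]<225 and 200<l[0]<340 and np.hypot(l[2]-l[0],l[3]-l[1])>15])
delta(o['tcp_pos'],-12.5)
```

```text
top [78.4, 79.0, 79.4, 81.2] [np.float64(0.265), np.float64(0.24), np.float64(0.256), np.float64(0.245)]
[314.4 283.2 403.1 283.3] 89 z.065 68.0 [ 0.45  -0.241]
[238.1 208.7 318.1 208.2] 80 z.065 68.5 [ 0.427 -0.183]
[126.9 283.2 241.9 283.3] 115 z.065 68.0 [ 0.349 -0.2  ]
[196.3 155.4 182.  116. ] 42 z.065 84.9 [ 0.418 -0.148]
[181.  116.  164.6  77.3] 42 z.065 87.9 [ 0.42  -0.127]
[303.  162.4 316.7 202.4] 42 z.065 87.9 [ 0.468 -0.173]
[436.7  86.7 407.1 117.1] 42 z.065 25.8 [ 0.544 -0.162]
[457.7  73.5 523.4  46.3] 71 z.065 0.3 [ 0.555 -0.16 ]
[401.4 118.9 432.6  86.3] 45 z.065 26.3 [ 0.523 -0.17 ]
[152.7  75.1 203.4 281.5] 213 z.065 77.4 [ 0.415 -0.105]
[219.  260.4 206.6 210.4] 52 z.065 78.4 [ 0.404 -0.207]
[502.7  50.9 461.8  69.3] 45 z.065 2.3 [ 0.577 -0.158]
[ 2.530e+02 -1.000e-01  1.954e+02  1.040e+01] 59 z.065 77.2 [ 0.474 -0.093]
[147.8  71.9 137.5  25.8] 47 z.065 76.0 [ 0.414 -0.102]
[379.3 251.9 377.1 210.6] 41 z.065 75.3 [ 0.49  -0.236]
[167.9 261.9 148.5 180.5] 84 z.065 75.8 [ 0.377 -0.197]
[140.3 160.7 128.3 110.6] 52 z.065 75.6 [ 0.39 -0.14]
knob near edge [[238.10000610351562, 208.6999969482422, 318.1000061035156, 208.1999969482422, 68.5]]
t 16.9 tcp [ 0.4387 -0.2102  0.1036] cm [0. 0. 0.] yang -21.97 j [-0.68  0.28  1.86 -0.    1.   -0.29]
yaw -0.16530027697776925
```

```bash
T='python3 -c "from h import *;delta([.439,-.2103,.104],-12.5);print(sensors.get_obs()[\"torque\"])"'
for i in 1; do python3 -m crank '0 0 0 0 0.03;0 0 0 0 0;0 0 0 0 0'>/dev/null; eval $T
python3 -m crank '0 0 0 0 0.03;0 0 0 0 0;0 0 0 0 0'; eval $T; done
```

```text
t 17.275 tcp [ 0.4387 -0.2102  0.1036] cm [ 0.    0.03 -0.04] yang -23.68 j [-0.68  0.28  1.86 -0.    1.   -0.26]
yaw -0.19504292908385648
[0.22422571 0.57098315 0.2673669 ]
time: 17.65
tcp_pos: [0.4387, -0.2102, 0.1036]
tool_rot: [0.845, 0.535, -0.0, 0.001]
contact_force: [-2.9, 1.4, 9.9]
gripper_width: 0.148
finger_force: 30.2
t 17.65 tcp [ 0.4387 -0.2102  0.1036] cm [ 0.01  0.03 -0.04] yang -25.37 j [-0.68  0.28  1.86 -0.    1.   -0.23]
yaw -0.22469075823825435
[0.24217599 0.61704879 0.38533926]
```

```bash
python3 -m crank '0 0 0 0 0;0.4 0 0 0 0;0.4 0 0 0 0;0.4 0 0 0 0;0.4 0 0 0 0;0.4 0 0 -1 0;0.4 0 0 -3 0;0.4 0 0 -4 0;0.4 0 0 -4 0;0.4 -4 0 0 0;0.4 -4 0 0 0;0.4 0 0 0 0' && python3 -m crank '0.4 0 0 0 0;0.4 0 0 0 0'
python3 - <<'E'
from h import *
w=cap('wrist','w3.png'); t=cap('top','t3.png'); s=cap('scene','s3.png')
u,v=map(int,proj(w,[.4395,-.211,.09])); print(u,v)
f=lambda c,u,v,k:cv2.resize(c['pixels'][max(v-k,0):v+k,max(u-k,0):u+k,::-1],(400,300 if 0 else 400),interpolation=2)
cv2.imwrite('pics/z7.png',np.hstack([f(w,u,max(v,70),70),f(s,162,236,40)]))
A=lambda a,b:round(float(np.degrees(np.arctan2((b-a)[1],(b-a)[0]))%90),1)
L=cv2.createLineSegmentDetector().detect(w['pixels'].min(2))[0][:,0]
for l in L:
    n=np.hypot(l[2]-l[0],l[3]-l[1]); m=np.hypot((l[0]+l[2])/2-u,(l[1]+l[3])/2-v)
    if n>25 and m<60 or n>80: print(l.round(1),A(onz(w,*l[:2],.087),onz(w,*l[2:],.087)),round(n),round(m))
E
```

```text
time: 19.15
tcp_pos: [0.4034, -0.2843, 0.2231]
tool_rot: [0.846, 0.533, -0.0, 0.001]
contact_force: [0.3, 0.7, 0.2]
gripper_width: 0.401
finger_force: 0.0
time: 19.4
tcp_pos: [0.4044, -0.2812, 0.2224]
tool_rot: [0.845, 0.534, 0.0, -0.0]
contact_force: [-0.2, -0.9, 0.0]
gripper_width: 0.401
finger_force: 0.0
279 99
[306.4  68.1 308.6 127. ] 68.1 59 29
[308.  127.1 274.2 131.9] 72.7 34 33
[259.3 247.8 551.9 185.5] 77.5 299 173
[363.1 283.2 479.4 283.2] 64.7 116 233
[ 41.  418.3  22.7 337. ] 64.6 83 372
[551.8 184.4 549.3  50.7] 77.3 134 272
[ 76.9 283.2 191.9 283.2] 64.7 115 234
[211.9 401.1 351.9 401.1] 64.7 140 302
[233.1 319.5 323.1 319.5] 64.6 90 220
[335.6 358.5 200.6 358.6] 64.7 135 260
[292.3  38.4 302.8  65.7] 87.8 29 50
[1.935e+02 2.000e-01 2.580e+02 2.457e+02] 77.6 254 58
[250.7 111.8 247.3  71.8] 68.5 40 31
[246.7 148.6 238.7 123.8] 81.4 26 52
[240.4 121.  223.4  55.5] 78.0 68 48
[199.6 149.3 179.   69.5] 75.9 82 90
```

View pics/z7.png

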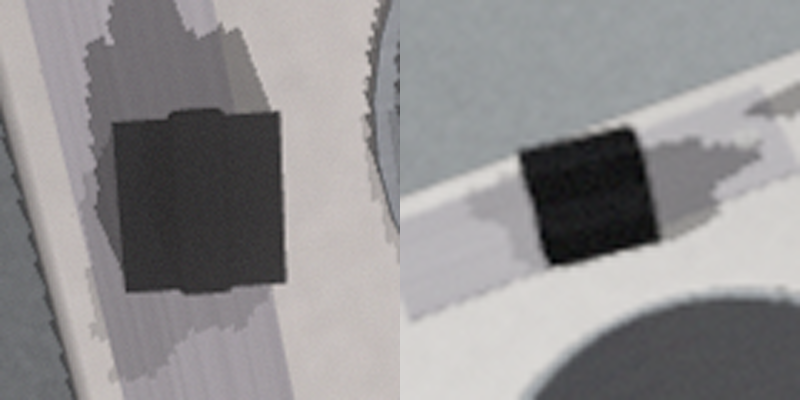

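The wrist view shows the knob at about (279,99), free of the gripper. It lies 8–9° clockwise of the hotplate edge, roughly the bore's play beyond the off stop. The stop torque was felt, so the spindle is at off. The knob is seated, with 8 N of reaction when home.

```bash
python3 -c "
from rig import r
print(r.hand_in())"
```

```text
the job is handed in; nothing more can be done
None
```

I pushed the knob home on the spindle, turned it clockwise until I felt the off stop, released it and handed the job in at about 20 s; the hand-in gave no verdict, and I didn't re-check the other five things in the box.

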